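# Slide the shallow peelings tray under the raised chopping board

## Robot

A 7-joint arm with a two-finger parallel gripper is mounted at the origin on the work surface. World frame = base frame: x ahead of the robot, y to its left, z up, the work surface at z = 0. Lengths are in m, angles in degrees, forces in N, time in s.
With the tool pointing down it reaches from about 0.425 to 0.925 m from the base axis. Payload 6.8 kg.
Tool frame: the origin (TCP) lies midway between the tips of the shut fingers; the grasp point (between the pads) lies 19 mm behind it (manip.grip_depth is the distance from the TCP to the grasp point, in m); z points along the fingers, y is the direction in which the jaws open and shut (so a half turn about z gives the same grasp; the last joint's range is limited). The gripper opens to 85 mm and grips with 20 to 120 N. Pads are 22 mm wide; open, the fingers measure 114 mm over their backs; the gripper's body (76 mm by 85 mm) begins 54 mm behind the grasp point. The pads swing forward as they close: fully open they stand 13 mm farther back than shut.
Start: joints at [67.145, 27.33, 1.283, 89.118, -0.659, 63.558, -4.761], TCP at [0.194, -0.647, 0.231] pointing down, gripper open.
Joint ranges: [-169.35, 169.35], [-19.33, 120.38], [-80.79, 83.38], [13.8, 139.57], [-78.32, 258.32], [9.67, 109.79], [-169.56, 169.56]. Speed limits (degrees/s): [136.94, 136.94, 180, 180, 180, 180, 180].

## Interface

Orientations are given as a 3x3 rotation matrix whose columns are the frame's x, y, z axes.
In Python, from bench import monitor, capture, job, manip gives the robot as it stands.
- The arm moves only by the tool apply_moves, never from a script. Its argument "rows" is a list of rows, each an object of numbers: "tx", "ty", "tz": the shift along the tool's x, y, z in m; "yaw": the turn about the tool's z in degrees; "jaw": the opening, from 0 (shut) to 1 (fully open). In form: [{"tx": .., "ty": .., "tz": .., "yaw": .., "jaw": ..}, ...]. A call has 1 to 10 rows; each row is the pose to reach, as a shift and turn from the pose commanded when the call began, along the tool's axes at that moment; what a row does not reach only later rows make up. A row lasts 1/10 s, in which the tool goes at most 50 mm and 8.59 degrees, less where a joint would pass 70% of its speed; a pose out of reach is approached as far as the arm can. A call with a gripper value outside its range is refused whole. The fingers move at their own pace and stop on an object; "squeeze" is the grip in N (left out, the last holds). Time passes only in rows, so rows that repeat a pose let the fingers close. It gives the time, the measured TCP pose, the force and the opening at its end, in the units of the state.
- monitor.get_state(): the state, without advancing time (a new reading comes with each control period).
- capture(name): name is "scene" or "top" or "wrist"; returns a dict with "frame" (384x512x3 uint8, red, green, blue), "range_z" (384x512 float32, m along the optical axis (not along the pixel's ray), 0 where there is no reading), "vertical_fov" (degrees; the focal length in pixels is half the picture's height over the tangent of half this angle, whatever the lens; pixels are square), "cx", "cy" (the principal point, pixels), "k1" (the pictures are not rectified: a ray, as slopes to the right and down, at radius r is drawn at 1 + k1 r^2 times it, then the intrinsics apply), "rvec" (rotation vector, rad) and "tvec" (3), from world to camera coordinates, as OpenCV has them. Camera axes: x right, y down, z forward; pixel columns grow to the right and rows downward; lengths in m; the calibration is good to about 2 mm. A picture is of the moment at which its call begins.
- job.finish_job(): hands the job in, once; it reports no verdict.
The state is a dict: "clock": time; "joint_pos": joint angles; "dq": joint speeds; "tau": joint torques, N m; "tcp_pos": TCP position; "tcp_rot": TCP orientation; "ft_force": force on the tool from outside, world axes, zero at the start; "wrist_torque": the same for the moment, N m; "width": finger opening in m.
Only numpy, scipy, OpenCV 4.12 (cv2) and the standard library are available. Lean on these libraries where they do the work, as an engineer would, in place of code of your own. Each camera call takes 0.05 s, during which the arm holds its last target.

## Task

Take the shallow steel tray (not the deep one) by its handle and slide it along the worktop in under the raised chopping board from the front, until the whole pan is under the board, roughly straight and midway front to back, with only the handle sticking out at the front; then let go. Keep the tray down on the worktop, do not bump the board or its side panels with the tray or the arm, and leave the deep tray where it is.

Things in the scene. Friction and masses are not known exactly. Their poses are not given: they have to be found in the camera images.
- shallow_center (a point): Pan centre of the shallow tray, 17 mm above the worktop: open steel pan 120 mm long (x) by 130 wide (y), 34 high, 0.35 kg, loose. A level black handle juts from mid front wall along -x, 60 to 157 mm from here, 16 mm wide, 14 high. z up. Starts with handle roughly towards the robot, in front of the raised board, to its left or right (deep tray on the other side); the way between is clear.
- shallow_grip (a point): Point on the shallow tray's handle at its mid-height, 26 mm above the worktop, 125 mm from the pan's centre along the tray's -x (65 mm out from the front wall); same axes. A good place to hold it, fingers closing across the handle (along y).
- deep_center (a point): Pan centre of the deep tray, 40 mm above the worktop: same plan (120 by 130 mm) and handle as the shallow one but 80 mm high, too tall for the gap; a potato lies in it. To be left alone.
- stand: Raised chopping board, fixed: green board 170 mm deep (x) by 200 wide (y), underside 58 and top 74 mm above the worktop, on two steel side panels with a passage 170 mm wide between, open front and back. Potatoes on it reach 134 mm. Origin on the worktop under the board's middle; x points from its front (the robot's side, where the tray goes in) to its back, z up.

How it is judged:
By the outcome, as a careful person would: the job done as asked, in the order asked, and still so for the second after the job is handed in, with the robot touching nothing.
It also fails if it takes over 45 s, if anything falls off the work surface, if the arm or the gripper's body presses on something with over 40 N, if the wrist force passes 120 N, or if a joint passes its speed limit or range.

## Working session

There is one attempt and no reset: what is moved stays moved. The work goes in short steps, Python scripts to look and compute and a tool call to move; the robot and the scene stay as the last step left them, time stands still between calls to the robot, and variables do not carry over. Pictures are saved under pics/ and viewed, and the job is handed in when it is done.

Besides the shell and the picture viewer there is one more tool, called after ">>>" as name(argument=value, ...), one argument or row to a line, values as JSON. apply_moves: Moves the arm, as the interface text tells. Its arguments: {"type":"object","properties":{"rows":{"type":"array","items":{"type":"object","properties":{"tx":{"type":"number"},"ty":{"type":"number"},"tz":{"type":"number"},"yaw":{"type":"number"},"jaw":{"type":"number"}}}},"squeeze":{"type":"number"}},"required":["rows"]}

```bash
mkdir -p pics; ls; cat > h.py <<'E'
import numpy as np, cv2
def cam(c):
    H=c["frame"].shape[0]; f=H/2/np.tan(np.radians(c["vertical_fov"])/2)
    R=cv2.Rodrigues(np.array(c["rvec"],float))[0]; t=np.array(c["tvec"],float).ravel()
    return f,R,t
def slopes(c,uv):
    f,R,t=cam(c); uv=np.asarray(uv,float).reshape(-1,1,2)
    K=np.array([[f,0,c["cx"]],[0,f,c["cy"]],[0,0,1]])
    return cv2.undistortPoints(uv,K,np.array([c["k1"],0,0,0,0.]))[:,0]
def onplane(c,uv,z):
    f,R,t=cam(c); s=slopes(c,uv); d=np.c_[s,np.ones(len(s))]@R; o=-R.T@t
    return o+d*((z-o[2])/d[:,2])[:,None]
def cloud(c):
    f,R,t=cam(c); H,W=c["range_z"].shape
    v,u=np.mgrid[:H,:W]; s=slopes(c,np.c_[u.ravel(),v.ravel()])
    Z=c["range_z"].ravel()[:,None]
    return ((np.c_[s,np.ones(len(s))]*Z-t)@R).reshape(H,W,3)
E
python3 - <<'E'
from bench import monitor,capture,job,manip
import cv2,pickle
for n in ["scene","top","wrist"]:
    c=capture(n); pickle.dump(c,open(n+"0.pkl","wb"))
    cv2.imwrite(f"pics/{n}0.png",c["frame"][:,:,::-1])
s=monitor.get_state(); print(s, manip.grip_depth)
E
```

```text
pics
{'clock': 0.15, 'joint_pos': array([67.14399749, 27.36351136,  1.2804568 , 89.16436973, -0.65900245,
       63.55755445, -4.76008024]), 'dq': array([-0.01487803, -0.06748288, -0.07039136, -0.15641907,  0.03798297,
        0.09411024, -0.07988665]), 'tau': array([ 2.43021845e-03, -5.96929836e+01,  1.61032218e+00, -2.81492472e+01,
        1.26706742e-02,  6.55952288e-03,  1.27218436e-05]), 'tcp_pos': array([ 0.19340915, -0.64622958,  0.23057238]), 'tcp_rot': array([[ 9.58000677e-01,  2.86765537e-01, -4.79092676e-04],
       [ 2.86765922e-01, -9.57999832e-01,  1.27604182e-03],
       [-9.30458848e-05, -1.35983638e-03, -9.99999071e-01]]), 'ft_force': array([ 0.24666219, -0.38336801,  0.09419923]), 'wrist_torque': array([ 0.01661905,  0.02114179, -0.00122146]), 'width': 0.08527531185411256} 0.0187
```

View pics/scene0.png

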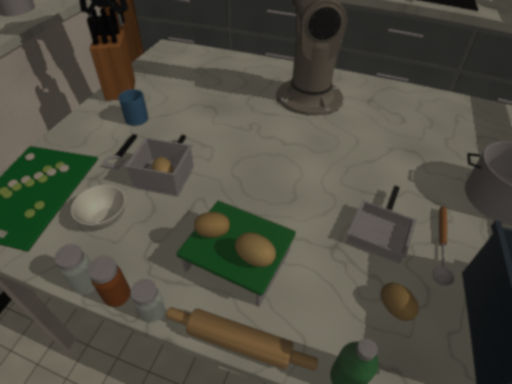

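View pics/top0.png

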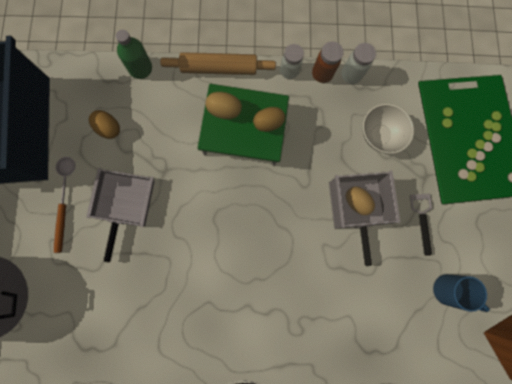

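View pics/wrist0.png

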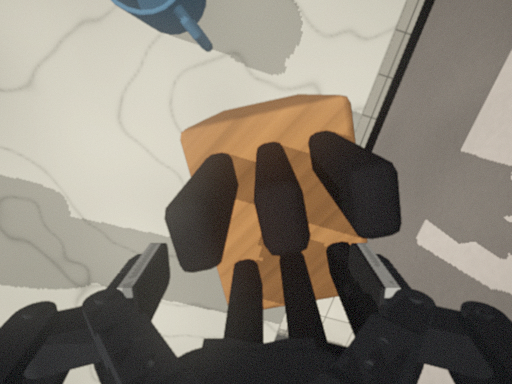

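The top view shows the shallow tray at about (122,198), with its handle running to (110,258). The board is at (245,125), and the deep tray with the potato is at (365,200). The scene view agrees. The wrist view shows the arm above the knife block, so I need to lift first.

```bash
python3 - <<'E'
import pickle,numpy as np,cv2
from h import *
c=pickle.load(open("top0.pkl","rb")); P=cloud(c); F=c["frame"]
f,R,t=cam(c); print("cam",-R.T@t)
def at(u,v): return P[v,u].round(3)
for n,uv in dict(table=(245,300),pan=(125,198),handle=(111,242),board=(245,145),deephandle=(366,245),knife=(500,340)).items(): print(n,at(*uv))
hsv=cv2.cvtColor(F,cv2.COLOR_RGB2HSV)
# board
g=((hsv[...,0]>45)&(hsv[...,0]<80)&(hsv[...,1]>150)).astype(np.uint8); g[:, :190]=0; g[:,300:]=0
g=g.copy()
pp=P[(g>0)]; print("green z",np.percentile(pp[:,2],[5,50,95]))
# include potatoes: hull
k=max(cv2.findContours(g,cv2.RETR_EXTERNAL,cv2.CHAIN_APPROX_NONE)[0],key=cv2.contourArea)
k=cv2.convexHull(k)[:,0]
w=onplane(c,k,0.074)[:,:2].astype(np.float32)
r=cv2.minAreaRect(w); print("board",r, cv2.boxPoints(r).round(3).tolist())
# shallow handle: dark
def handle(x0,x1,y0,y1):
    v=hsv[...,2]; m=np.zeros_like(v); m[y0:y1,x0:x1]=(v[y0:y1,x0:x1]<45)
    k=max(cv2.findContours(m,cv2.RETR_EXTERNAL,cv2.CHAIN_APPROX_NONE)[0],key=cv2.contourArea)[:,0]
    w=onplane(c,k,0.033)[:,:2].astype(np.float32); r=cv2.minAreaRect(w)
    print("handle",r,cv2.boxPoints(r).round(3).tolist())
handle(95,130,220,270); handle(350,380,222,275)
# tray rim from depth
for nm,(x0,x1,y0,y1),zl,zh,zp in [("sh",(80,165,160,232),.022,.045,.034),("deep",(320,410,160,240),.065,.09,.08)]:
    m=np.zeros(F.shape[:2],np.uint8); s=P[y0:y1,x0:x1,2]; m[y0:y1,x0:x1]=((s>zl)&(s<zh))
    k=max(cv2.findContours(m,cv2.RETR_EXTERNAL,cv2.CHAIN_APPROX_NONE)[0],key=cv2.contourArea)[:,0]
    w=onplane(c,k,zp)[:,:2].astype(np.float32); r=cv2.minAreaRect(w); print(nm,r,cv2.boxPoints(r).round(3).tolist())
b=cv2.resize(F[150:280,60:190],None,fx=4,fy=4,interpolation=cv2.INTER_CUBIC); cv2.imwrite("pics/crop_tray0.png",b[:,:,::-1])
b=cv2.resize(F[70:180,180:310],None,fx=4,fy=4,interpolation=cv2.INTER_CUBIC); cv2.imwrite("pics/crop_board0.png",b[:,:,::-1])
E
```

```text
cam [0.42639448 0.0099293  0.88258474]
table [ 0.305 -0.003  0.002]
pan [0.548 0.302 0.003]
handle [0.438 0.318 0.031]
board [0.67  0.004 0.076]
deephandle [ 0.441 -0.292  0.034]
knife [ 0.227 -0.59   0.06 ]
green z [0.07197405 0.07439755 0.07672863]
board ((0.6897602677345276, 0.008902885019779205), (0.1806277483701706, 0.08482345193624496), 82.57288360595703) [[0.6359999775886536, -0.07500000298023224], [0.7200000286102295, -0.0860000029206276], [0.7429999709129333, 0.09300000220537186], [0.6589999794960022, 0.10400000214576721]]
handle ((0.43823257088661194, 0.31800562143325806), (0.013313567265868187, 0.0907568633556366), 81.6934814453125) [[0.3919999897480011, 0.3179999887943268], [0.4819999933242798, 0.3050000071525574], [0.48399999737739563, 0.3179999887943268], [0.39399999380111694, 0.3310000002384186]]
handle ((0.4396277666091919, -0.2913692593574524), (0.08943413943052292, 0.012462855316698551), 5.945192337036133) [[0.39500001072883606, -0.28999999165534973], [0.3959999978542328, -0.3019999861717224], [0.48500001430511475, -0.2930000126361847], [0.4830000102519989, -0.2809999883174896]]
sh ((0.5350229740142822, 0.30566930770874023), (0.14123032987117767, 0.14674358069896698), 82.64280700683594) [[0.453000009059906, 0.24500000476837158], [0.5989999771118164, 0.22599999606609344], [0.6169999837875366, 0.3659999966621399], [0.47099998593330383, 0.38499999046325684]]
deep ((0.5483905076980591, -0.2814953923225403), (0.12445727735757828, 0.14026373624801636), 5.8232831954956055) [[0.4790000021457672, -0.21799999475479126], [0.49399998784065247, -0.3580000102519989], [0.6169999837875366, -0.3449999988079071], [0.6029999852180481, -0.20499999821186066]]
```

>>> apply_moves(
  rows=[
    {"tz":-0.04},
    {"tz":-0.08},
    {"tz":-0.12},
    {"tz":-0.14},
    {"tz":-0.14},
  ],
)

```text
schema error: expected keys tx, ty, tz, yaw, jaw
```

View pics/crop_tray0.png

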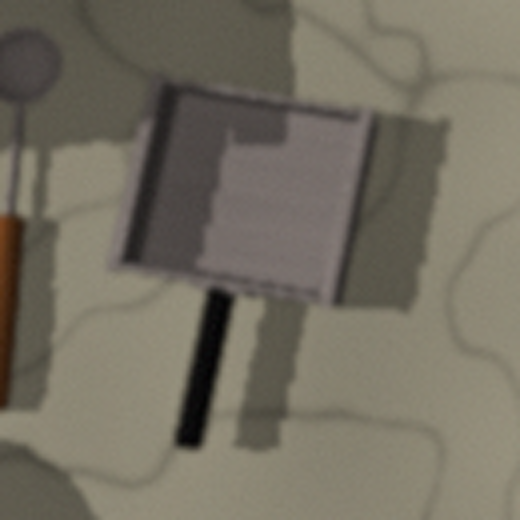

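View pics/crop_board0.png

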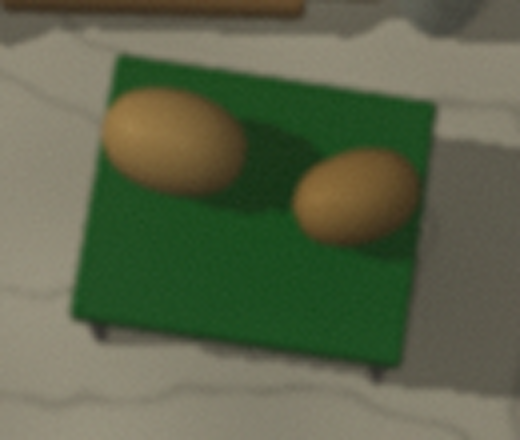

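```bash
python3 - <<'E'
import pickle,numpy as np
from h import *
c=pickle.load(open("top0.pkl","rb"))
def q(name,pts,off,z):
    p=np.array(pts)/4+np.array(off)-0.375; w=onplane(c,p,z)[:,:2]
    print(name,w.round(4).tolist(),"centre",w.mean(0).round(4))
    bl,br,fr,fl=w
    print(" width",np.linalg.norm(bl-br).round(3),np.linalg.norm(fl-fr).round(3),"depth",np.linalg.norm(bl-fl).round(3),np.linalg.norm(br-fr).round(3))
    d=(bl+br-fl-fr); e=(bl+fl-br-fr); print(" yaw",np.degrees(np.arctan2(d[1],d[0])),np.degrees(np.arctan2(-e[0],e[1])))
q("board",[(120,55),(437,102),(402,367),(73,318)],(180,70),.074)
q("tray",[(158,80),(377,108),(340,307),(108,268)],(60,150),.034)
E
```

```text
board [[0.8245, 0.0938], [0.7996, -0.1004], [0.6325, -0.0792], [0.6577, 0.1155]] centre [0.7285 0.0074]
 width 0.196 0.196 depth 0.168 0.168
 yaw -7.309259203131043 -7.346122184087016
tray [[0.612, 0.3595], [0.5974, 0.2249], [0.476, 0.2398], [0.4965, 0.3797]] centre [0.5454 0.301 ]
 width 0.135 0.141 depth 0.117 0.122
 yaw -8.398805530132233 -7.289817276093613
```

>>> apply_moves(
  rows=[
    {"tx":0,"ty":0,"tz":-0.04,"yaw":0,"jaw":1},
    {"tx":0,"ty":0,"tz":-0.08,"yaw":0,"jaw":1},
    {"tx":0,"ty":0,"tz":-0.12,"yaw":0,"jaw":1},
    {"tx":0,"ty":0,"tz":-0.12,"yaw":0,"jaw":1},
  ],
)

```text
clock: 0.55
tcp_pos: [0.1942, -0.6491, 0.3581]
tcp_rot: [[0.958, 0.286, 0.004], [0.286, -0.958, -0.01], [0.001, 0.011, -1.0]]
ft_force: [1.1, -0.5, 1.0]
width: 0.0852
```

```bash
python3 - <<'E'
import pickle,numpy as np
from h import *
c=pickle.load(open("wrist0.pkl","rb")); f,R,t=cam(c); o=-R.T@t
T=np.array([[0.958,.28677,0],[.28677,-.958,0],[0,0,-1]]); print("cam in tool",(T.T@(o-[.1934,-.6462,.2306])).round(3), "axis",(T.T@R[2]).round(2))
c=pickle.load(open("top0.pkl","rb"));P=cloud(c)
# obstacles: max height map over coarse grid
m=P[...,2]>0.09
q=P[m]; import collections
d=collections.defaultdict(float)
for p in q: k=(round(p[0]/.08)*.08,round(p[1]/.08)*.08); d[k]=max(d[k],p[2])
print({(round(a,2),round(b,2)):round(v,2) for (a,b),v in sorted(d.items())})
# board-frame potatoes extents
y=np.radians(-7.3); B=np.array([[np.cos(y),-np.sin(y)],[np.sin(y),np.cos(y)]])
l=(P[...,:2]-[.7285,.0074])@B; s=(abs(l[...,0])<.085)&(abs(l[...,1])<.1)&(P[...,2]>.085)
print("potato local",l[s].min(0),l[s].max(0),P[s][:,2].max())
from bench import monitor; print(monitor.get_state()["joint_pos"].round(1))
E
```

```text
cam in tool [ 0.076  0.    -0.142] axis [-0.3  -0.    0.95]
{(0.24, -0.56): np.float64(0.1), (0.24, 0.48): np.float64(0.11), (0.24, 0.56): np.float64(0.09), (0.32, -0.56): np.float64(0.09), (0.32, -0.48): np.float64(0.09), (0.32, 0.48): np.float64(0.11), (0.32, 0.56): np.float64(0.1), (0.4, -0.56): np.float64(0.09), (0.4, -0.48): np.float64(0.09), (0.4, 0.0): np.float64(0.88), (0.56, 0.48): np.float64(0.18), (0.56, 0.56): np.float64(0.13), (0.64, 0.48): np.float64(0.18), (0.72, -0.08): np.float64(0.13), (0.72, 0.0): np.float64(0.13), (0.72, 0.08): np.float64(0.14), (0.72, 0.48): np.float64(0.18), (0.72, 0.56): np.float64(0.18), (0.8, 0.0): np.float64(0.13), (0.8, 0.08): np.float64(0.14), (0.8, 0.48): np.float64(0.18), (0.8, 0.56): np.float64(0.18), (0.88, -0.32): np.float64(0.11), (0.88, -0.24): np.float64(0.12), (0.88, -0.16): np.float64(0.11), (0.88, -0.08): np.float64(0.09), (0.88, 0.24): np.float64(0.15), (0.88, 0.32): np.float64(0.15), (0.88, 0.48): np.float64(0.18), (0.88, 0.56): np.float64(0.18), (0.96, -0.32): np.float64(0.11), (0.96, -0.24): np.float64(0.11), (0.96, -0.16): np.float64(0.11), (0.96, -0.08): np.float64(0.09), (0.96, 0.24): np.float64(0.11), (0.96, 0.32): np.float64(0.11)}
potato local [-0.02563346 -0.09387043] [0.0473949  0.09250607] 0.13583451483633593
[66.8 22.7  1.9 79.7 -0.8 76.9 -4.7]
```

Tray centre ≈ (0.546, 0.301), yaw ≈ −8°. Board centre ≈ (0.7285, 0.007), yaw −7.3°. The sizes match to within a few mm. The wrist camera sits on tool +x, so I'll grasp a half turn round to keep it away from the board.

```bash
cat > plan.py <<'E'
import numpy as np,sys
from bench import monitor
def go(x,y,z,yaw):
    s=monitor.get_state(); T=np.array(s["tcp_rot"]); p=np.array(s["tcp_pos"])
    d=T.T@(np.array([x,y,z])-p); cur=np.degrees(np.arctan2(T[1,0],T[0,0]))
    dy=-((yaw-cur+180)%360-180)
    print("shift",d.round(4),"yaw",round(dy,2),"cur yaw",round(cur,2),"pos",p.round(4),"F",np.array(s["ft_force"]).round(1),"q",s["joint_pos"].round(1),"t",s["clock"])
if __name__=="__main__": go(*map(float,sys.argv[1:5]))
E
python3 plan.py .51 -.36 .35 68
```

```text
shift [ 0.3853 -0.1866  0.0065] yaw -51.36 cur yaw 16.64 pos [ 0.1942 -0.6491  0.3581] F [ 1.1 -0.5  1. ] q [66.8 22.7  1.9 79.7 -0.8 76.9 -4.7] t 0.55
```

>>> apply_moves(
  rows=[
    {"tx":0.03,"ty":-0.015,"tz":0,"yaw":-4,"jaw":1},
    {"tx":0.07,"ty":-0.034,"tz":0,"yaw":-9,"jaw":1},
    {"tx":0.11,"ty":-0.054,"tz":0,"yaw":-15,"jaw":1},
    {"tx":0.15,"ty":-0.073,"tz":0,"yaw":-21,"jaw":1},
    {"tx":0.19,"ty":-0.092,"tz":0,"yaw":-27,"jaw":1},
    {"tx":0.23,"ty":-0.112,"tz":0,"yaw":-33,"jaw":1},
    {"tx":0.27,"ty":-0.131,"tz":0,"yaw":-39,"jaw":1},
    {"tx":0.31,"ty":-0.15,"tz":0,"yaw":-44,"jaw":1},
    {"tx":0.35,"ty":-0.17,"tz":0,"yaw":-48,"jaw":1},
    {"tx":0.385,"ty":-0.187,"tz":0,"yaw":-51,"jaw":1},
  ],
)

```text
clock: 1.55
tcp_pos: [0.5101, -0.3549, 0.3507]
tcp_rot: [[0.376, 0.926, -0.0], [0.926, -0.376, 0.001], [0.001, -0.001, -1.0]]
ft_force: [0.4, -0.1, -0.1]
width: 0.0852
```

```bash
python3 plan.py .58 0.0 .33 120
```

```text
shift [ 0.3551 -0.0689  0.021 ] yaw -52.11 cur yaw 67.89 pos [ 0.5101 -0.3549  0.3507] F [ 0.4 -0.1 -0.1] q [ 42.   18.6 -17.1  87.    5.5  75.3   2.3] t 1.55
```

>>> apply_moves(
  rows=[
    {"tx":0.03,"ty":-0.006,"tz":0.002,"yaw":-4,"jaw":1},
    {"tx":0.065,"ty":-0.013,"tz":0.004,"yaw":-9,"jaw":1},
    {"tx":0.1,"ty":-0.02,"tz":0.006,"yaw":-15,"jaw":1},
    {"tx":0.14,"ty":-0.027,"tz":0.008,"yaw":-21,"jaw":1},
    {"tx":0.18,"ty":-0.035,"tz":0.01,"yaw":-27,"jaw":1},
    {"tx":0.22,"ty":-0.043,"tz":0.012,"yaw":-33,"jaw":1},
    {"tx":0.255,"ty":-0.05,"tz":0.014,"yaw":-39,"jaw":1},
    {"tx":0.29,"ty":-0.056,"tz":0.016,"yaw":-44,"jaw":1},
    {"tx":0.325,"ty":-0.063,"tz":0.018,"yaw":-48,"jaw":1},
    {"tx":0.355,"ty":-0.069,"tz":0.02,"yaw":-52,"jaw":1},
  ],
)

```text
clock: 2.55
tcp_pos: [0.5797, -0.0005, 0.3307]
tcp_rot: [[-0.498, 0.867, -0.001], [0.867, 0.498, 0.0], [0.001, -0.0, -1.0]]
ft_force: [0.5, 0.0, -0.3]
width: 0.085
```

```bash
python3 plan.py .424 0.3195 .2 171.8
```

```text
shift [0.3549 0.0245 0.1309] yaw -51.91 cur yaw 119.89 pos [ 5.797e-01 -5.000e-04  3.307e-01] F [ 0.5  0.  -0.3] q [ 21.8  17.3 -35.1  93.4  10.3  72.6  14.7] t 2.55
```

>>> apply_moves(
  rows=[
    {"tx":0.03,"ty":0.002,"tz":0.01,"yaw":-4,"jaw":1},
    {"tx":0.065,"ty":0.004,"tz":0.02,"yaw":-9,"jaw":1},
    {"tx":0.1,"ty":0.007,"tz":0.035,"yaw":-15,"jaw":1},
    {"tx":0.14,"ty":0.01,"tz":0.05,"yaw":-21,"jaw":1},
    {"tx":0.18,"ty":0.013,"tz":0.065,"yaw":-27,"jaw":1},
    {"tx":0.22,"ty":0.016,"tz":0.08,"yaw":-33,"jaw":1},
    {"tx":0.255,"ty":0.018,"tz":0.095,"yaw":-39,"jaw":1},
    {"tx":0.29,"ty":0.02,"tz":0.11,"yaw":-44,"jaw":1},
    {"tx":0.325,"ty":0.022,"tz":0.12,"yaw":-48,"jaw":1},
    {"tx":0.355,"ty":0.0245,"tz":0.13,"yaw":-52,"jaw":1},
  ],
)

```text
clock: 3.55
tcp_pos: [0.424, 0.3193, 0.2004]
tcp_rot: [[-0.99, 0.141, -0.001], [0.141, 0.99, -0.0], [0.001, -0.0, -1.0]]
ft_force: [0.8, -0.5, 0.1]
width: 0.0855
```

```bash
python3 plan.py .424 0.3195 .01 171.8; python3 - <<'E'
from bench import capture
import cv2,pickle
for n in ["wrist"]:
    c=capture(n); pickle.dump(c,open(n+"1.pkl","wb")); cv2.imwrite(f"pics/{n}1.png",c["frame"][:,:,::-1])
E
```

```text
shift [-1.000e-04  2.000e-04  1.904e-01] yaw 0.08 cur yaw 171.88 pos [0.424  0.3193 0.2004] F [ 0.8 -0.5  0.1] q [ -3.   23.3 -50.7 108.1  21.   58.4  19.2] t 3.55
```

View pics/wrist1.png

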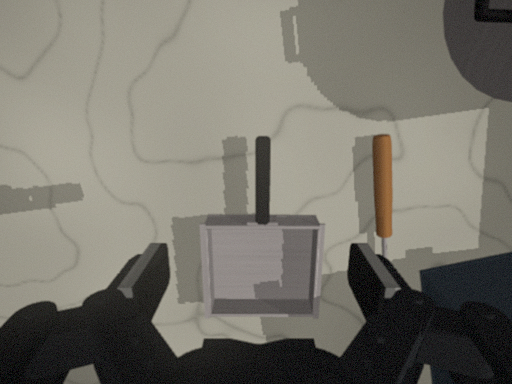

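The wrist view shows the handle at columns 256–270, rows 137–222, straight up the image, with the pan centre near (263,265). I'll refine the measurement with this view.

```bash
python3 - <<'E'
import pickle,numpy as np,cv2
from h import *
c=pickle.load(open("wrist1.pkl","rb")); v=c["frame"].max(2); m=np.zeros(v.shape,np.uint8); m[125:222,245:285]=v[125:222,245:285]<60
k=max(cv2.findContours(m,cv2.RETR_EXTERNAL,cv2.CHAIN_APPROX_NONE)[0],key=cv2.contourArea)[:,0]
r=cv2.minAreaRect(onplane(c,k,.033)[:,:2].astype(np.float32)); print(r,cv2.boxPoints(r).round(4).tolist())
w=onplane(c,[(207,215),(319,215),(323,315),(203,315)],.034)[:,:2]; print(w.round(4).tolist(),w.mean(0))
P=cloud(c); print(P[180,263],P[260,263])
E
```

```text
((0.4364674687385559, 0.3210798501968384), (0.014222271740436554, 0.0914916917681694), 81.90597534179688) [[0.3901999890804291, 0.320499986410141], [0.48080000281333923, 0.3075999915599823], [0.4828000068664551, 0.32170000672340393], [0.3921999931335449, 0.3346000015735626]]
[[0.466, 0.2572], [0.4831, 0.3773], [0.6133, 0.3712], [0.5929, 0.2279]] [0.53883765 0.30839585]
[0.43621826 0.32258969 0.03162077] [0.54737789 0.30768636 0.00268885]
```

>>> apply_moves(
  rows=[
    {"tx":0.004,"ty":0.002,"tz":0.03,"yaw":0,"jaw":1},
    {"tx":0.004,"ty":0.002,"tz":0.07,"yaw":0,"jaw":1},
    {"tx":0.004,"ty":0.002,"tz":0.11,"yaw":0,"jaw":1},
    {"tx":0.004,"ty":0.002,"tz":0.14,"yaw":0,"jaw":0.8},
    {"tx":0.004,"ty":0.002,"tz":0.16,"yaw":0,"jaw":0.7},
    {"tx":0.004,"ty":0.002,"tz":0.175,"yaw":0,"jaw":0.7},
    {"tx":0.004,"ty":0.002,"tz":0.185,"yaw":0,"jaw":0.7},
    {"tx":0.004,"ty":0.002,"tz":0.19,"yaw":0,"jaw":0.7},
    {"tx":0.004,"ty":0.002,"tz":0.19,"yaw":0,"jaw":0.7},
  ],
  squeeze=30,
)

```text
clock: 4.5
tcp_pos: [0.422, 0.3207, 0.0113]
tcp_rot: [[-0.989, 0.145, 0.0], [0.145, 0.989, 0.0], [-0.0, 0.0, -1.0]]
ft_force: [0.3, -0.4, -0.4]
width: 0.06
```

>>> apply_moves(
  rows=[
    {"tx":0,"ty":0,"tz":0,"yaw":0,"jaw":0.5},
    {"tx":0,"ty":0,"tz":0,"yaw":0,"jaw":0.3},
    {"tx":0,"ty":0,"tz":0,"yaw":0,"jaw":0.2},
    {"tx":0,"ty":0,"tz":0,"yaw":0,"jaw":0.1},
    {"tx":0,"ty":0,"tz":0,"yaw":0,"jaw":0},
    {"tx":0,"ty":0,"tz":0,"yaw":0,"jaw":0},
    {"tx":0,"ty":0,"tz":0,"yaw":0,"jaw":0},
    {"tx":0,"ty":0,"tz":0,"yaw":0,"jaw":0},
  ],
  squeeze=30,
)

```text
clock: 5.3
tcp_pos: [0.4222, 0.3213, 0.0117]
tcp_rot: [[-0.989, 0.145, 0.001], [0.145, 0.989, 0.001], [-0.001, 0.001, -1.0]]
ft_force: [-0.6, 1.5, 4.1]
width: 0.0156
```

```bash
python3 plan.py .42 0.322 .01 171.8; python3 - <<'E'
from bench import capture
import cv2,pickle
for n in ["wrist","top"]:
    c=capture(n); pickle.dump(c,open(n+"2.pkl","wb")); cv2.imwrite(f"pics/{n}2.png",c["frame"][:,:,::-1])
E
```

```text
shift [0.0022 0.0004 0.0017] yaw -0.13 cur yaw 171.67 pos [0.4222 0.3213 0.0117] F [-0.6  1.5  4.1] q [-13.3  38.  -39.3 115.5  37.6  39.7   4.9] t 5.3
```

View pics/wrist2.png

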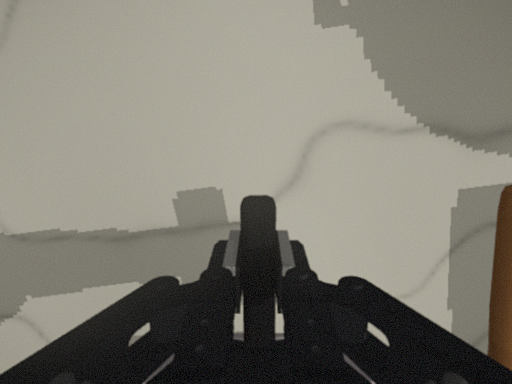

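View pics/top2.png

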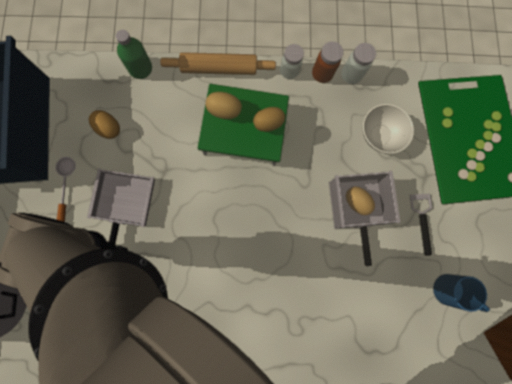

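The handle is held: opening 15.6 mm, handle straight between the pads in the wrist view, and the tray at (122,198) in the top view hasn't moved. Next I'll slide it across to a spot in line with the opening, about 15 mm short of the board.

```bash
python3 plan.py .4448 .0437 .0115 172.7
```

```text
shift [-6.260e-02 -2.714e-01 -2.000e-04] yaw -1.03 cur yaw 171.67 pos [0.4221 0.3213 0.0116] F [0.5 1.9 4.8] q [-13.3  38.  -39.3 115.5  37.6  39.7   4.9] t 5.4
```

>>> apply_moves(
  rows=[
    {"tx":-0.001,"ty":-0.004,"tz":-0.0005,"yaw":0,"jaw":0},
    {"tx":-0.003,"ty":-0.012,"tz":-0.0005,"yaw":0,"jaw":0},
    {"tx":-0.006,"ty":-0.025,"tz":-0.0005,"yaw":-0.1,"jaw":0},
    {"tx":-0.009,"ty":-0.04,"tz":-0.0005,"yaw":-0.2,"jaw":0},
    {"tx":-0.013,"ty":-0.055,"tz":-0.0005,"yaw":-0.3,"jaw":0},
    {"tx":-0.016,"ty":-0.07,"tz":-0.0005,"yaw":-0.4,"jaw":0},
    {"tx":-0.02,"ty":-0.085,"tz":-0.0005,"yaw":-0.5,"jaw":0},
    {"tx":-0.023,"ty":-0.1,"tz":-0.0005,"yaw":-0.5,"jaw":0},
    {"tx":-0.027,"ty":-0.115,"tz":-0.0005,"yaw":-0.5,"jaw":0},
    {"tx":-0.03,"ty":-0.13,"tz":-0.0005,"yaw":-0.5,"jaw":0},
  ],
  squeeze=40,
)

```text
clock: 6.4
tcp_pos: [0.4327, 0.186, 0.0118]
tcp_rot: [[-0.991, 0.137, 0.0], [0.137, 0.991, -0.0], [-0.0, -0.0, -1.0]]
ft_force: [0.2, 5.2, 5.3]
width: 0.0151
```

```bash
python3 plan.py .4448 .0437 .0115 172.7;python3 - <<'E'
from bench import capture
import cv2,pickle
for n in ["scene","top"]:
    c=capture(n); pickle.dump(c,open(n+"3.pkl","wb")); cv2.imwrite(f"pics/{n}3.png",c["frame"][:,:,::-1])
E
```

```text
shift [-0.0315 -0.1393  0.0003] yaw -0.57 cur yaw 172.13 pos [0.4327 0.186  0.0118] F [0.2 5.2 5.3] q [  1.4  34.1 -39.5 123.2  38.1  35.4  16.6] t 6.4
```

View pics/top3.png

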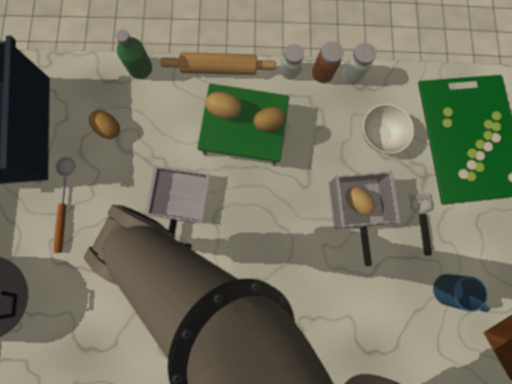

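View pics/scene3.png

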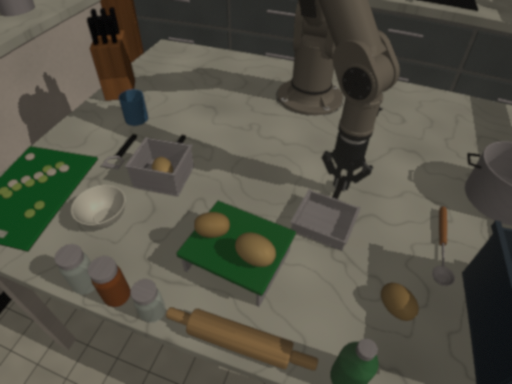

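In the top view the tray is at (179,195), following straight and flat. Now the second half of the cross-slide.

>>> apply_moves(
  rows=[
    {"tx":-0.003,"ty":-0.013,"tz":0,"yaw":0,"jaw":0},
    {"tx":-0.006,"ty":-0.028,"tz":0,"yaw":0,"jaw":0},
    {"tx":-0.01,"ty":-0.043,"tz":0,"yaw":-0.1,"jaw":0},
    {"tx":-0.013,"ty":-0.058,"tz":0,"yaw":-0.2,"jaw":0},
    {"tx":-0.016,"ty":-0.073,"tz":0,"yaw":-0.3,"jaw":0},
    {"tx":-0.02,"ty":-0.088,"tz":0,"yaw":-0.4,"jaw":0},
    {"tx":-0.023,"ty":-0.103,"tz":0,"yaw":-0.5,"jaw":0},
    {"tx":-0.027,"ty":-0.118,"tz":0,"yaw":-0.6,"jaw":0},
    {"tx":-0.03,"ty":-0.132,"tz":0,"yaw":-0.6,"jaw":0},
    {"tx":-0.031,"ty":-0.139,"tz":0,"yaw":-0.6,"jaw":0},
  ],
  squeeze=40,
)

```text
clock: 7.5
tcp_pos: [0.4437, 0.0435, 0.0116]
tcp_rot: [[-0.992, 0.128, -0.001], [0.128, 0.992, -0.001], [0.001, -0.001, -1.0]]
ft_force: [0.6, 4.5, 4.8]
width: 0.0151
```

```bash
python3 plan.py .4448 .0437 .0115 172.7;python3 - <<'E'
from bench import capture
import cv2,pickle
for n in ["scene","top"]:
    c=capture(n); pickle.dump(c,open(n+"4.pkl","wb")); cv2.imwrite(f"pics/{n}4.png",c["frame"][:,:,::-1])
b=cv2.resize(c["frame"][70:230,180:320],None,fx=4,fy=3.75*4/3.75,interpolation=cv2.INTER_CUBIC)[:600]; cv2.imwrite("pics/crop4.png",b[:,:,::-1])
E
```

```text
shift [-0.001   0.0003  0.0001] yaw -0.05 cur yaw 172.65 pos [0.4437 0.0435 0.0116] F [0.6 4.5 4.8] q [ 19.1  32.5 -39.4 126.4  38.3  33.5  33.6] t 7.5
```

View pics/crop4.png

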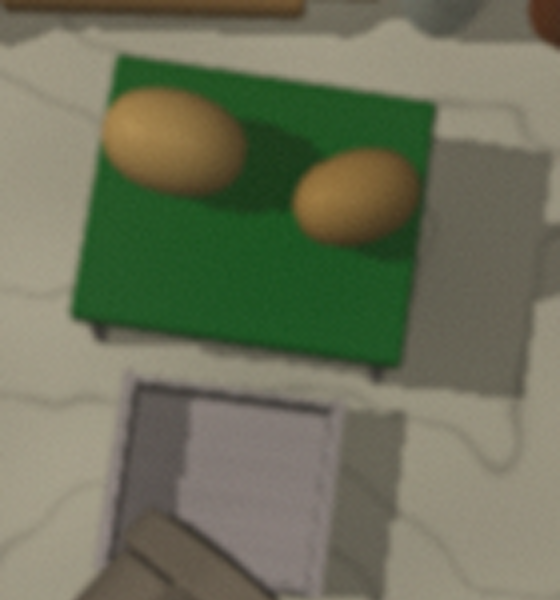

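View pics/scene4.png

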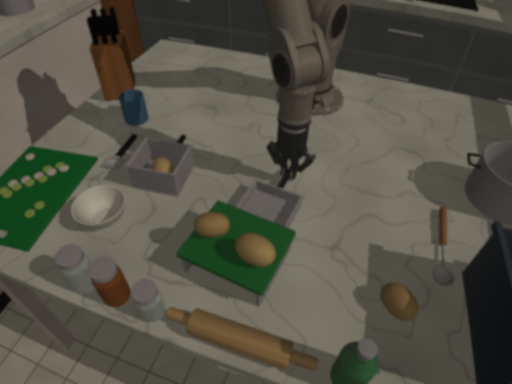

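```bash
python3 - <<'E'
import pickle,numpy as np
from h import *
c=pickle.load(open("top4.pkl","rb")); y=np.radians(-7.3); B=np.array([[np.cos(y),-np.sin(y)],[np.sin(y),np.cos(y)]])
def L(p,z): 
    w=onplane(c,np.array(p)/4+[180,70]-.375,z)[:,:2]; return ((w-[.7285,.0074])@B).round(4), w
l,w=L([(126,373),(344,405)],.034); print("rim back",l.tolist(),"mid",l.mean(0)); e=w[0]-w[1]; print("yaw",np.degrees(np.arctan2(-e[0],e[1])))
print("right side pts",L([(344,405),(318,595)],.034)[0].tolist()); print("left side",L([(126,373),(100,560)],.034)[0].tolist())
print("panel feet",L([(98,338),(374,378)],.0)[0].tolist())
E
```

```text
rim back [[-0.1029, 0.0668], [-0.1028, -0.0689]] mid [-0.10285 -0.00105]
yaw -7.2639774097879215
right side pts [[-0.1028, -0.0689], [-0.2212, -0.0693]]
left side [[-0.1029, 0.0668], [-0.2194, 0.0636]]
panel feet [[-0.0749, 0.0924], [-0.0744, -0.0869]]
```

The tray is straight (−7.26° against −7.3°), about 1 mm off laterally, with its back rim 18 mm in front of the board. I'm sliding it in by about 162 mm.

>>> apply_moves(
  rows=[
    {"tx":-0.004,"ty":0.001,"tz":0,"yaw":0,"jaw":0},
    {"tx":-0.01,"ty":0.0015,"tz":0,"yaw":0,"jaw":0},
    {"tx":-0.018,"ty":0.002,"tz":0,"yaw":0,"jaw":0},
    {"tx":-0.027,"ty":0.002,"tz":0,"yaw":0,"jaw":0},
    {"tx":-0.036,"ty":0.002,"tz":0,"yaw":0,"jaw":0},
    {"tx":-0.045,"ty":0.002,"tz":0,"yaw":0,"jaw":0},
    {"tx":-0.054,"ty":0.002,"tz":0,"yaw":0,"jaw":0},
    {"tx":-0.063,"ty":0.002,"tz":0,"yaw":0,"jaw":0},
    {"tx":-0.07,"ty":0.002,"tz":0,"yaw":0,"jaw":0},
    {"tx":-0.075,"ty":0.002,"tz":0,"yaw":0,"jaw":0},
  ],
  squeeze=40,
)

```text
clock: 8.6
tcp_pos: [0.516, 0.0357, 0.0111]
tcp_rot: [[-0.992, 0.128, -0.006], [0.128, 0.992, -0.003], [0.005, -0.004, -1.0]]
ft_force: [-7.2, 0.7, 10.7]
width: 0.0148
```

```bash
python3 plan.py .6045 .0243 .0115 172.7;python3 - <<'E'
from bench import capture
import cv2,pickle
c=capture("top"); pickle.dump(c,open("top5.pkl","wb"))
b=cv2.resize(c["frame"][70:220,160:320],None,fx=4,fy=4,interpolation=cv2.INTER_CUBIC)[:600]; cv2.imwrite("pics/crop5.png",b[:,:,::-1])
E
```

```text
shift [-0.0892 -0.     -0.0009] yaw -0.05 cur yaw 172.65 pos [0.516  0.0357 0.0111] F [-7.2  0.7 10.7] q [ 19.8  37.2 -39.1 117.   37.3  39.1  38.9] t 8.6
```

View pics/crop5.png

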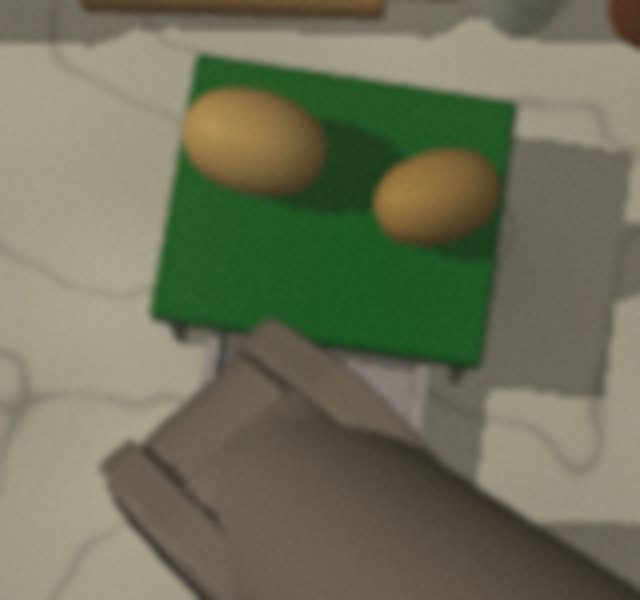

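>>> apply_moves(
  rows=[
    {"tx":-0.005,"ty":0,"tz":-0.0007,"yaw":0,"jaw":0},
    {"tx":-0.012,"ty":0,"tz":-0.0007,"yaw":0,"jaw":0},
    {"tx":-0.021,"ty":0,"tz":-0.0007,"yaw":0,"jaw":0},
    {"tx":-0.031,"ty":0,"tz":-0.0007,"yaw":0,"jaw":0},
    {"tx":-0.041,"ty":0,"tz":-0.0007,"yaw":0,"jaw":0},
    {"tx":-0.051,"ty":0,"tz":-0.0007,"yaw":0,"jaw":0},
    {"tx":-0.061,"ty":0,"tz":-0.0007,"yaw":0,"jaw":0},
    {"tx":-0.071,"ty":0,"tz":-0.0007,"yaw":0,"jaw":0},
    {"tx":-0.08,"ty":0,"tz":-0.0007,"yaw":0,"jaw":0},
    {"tx":-0.087,"ty":0,"tz":-0.0007,"yaw":0,"jaw":0},
  ],
  squeeze=40,
)

```text
clock: 9.65
tcp_pos: [0.6025, 0.0247, 0.0116]
tcp_rot: [[-0.992, 0.128, -0.006], [0.128, 0.992, -0.003], [0.006, -0.004, -1.0]]
ft_force: [-5.7, 1.4, 8.1]
width: 0.0151
```

```bash
python3 plan.py .6055 .0242 .0115 172.7;python3 - <<'E'
from bench import capture
import cv2,pickle
for n in ["scene","top","wrist"]:
    c=capture(n); pickle.dump(c,open(n+"6.pkl","wb")); cv2.imwrite(f"pics/{n}6.png",c["frame"][:,:,::-1])
E
```

```text
shift [-0.003  -0.0001  0.    ] yaw -0.05 cur yaw 172.65 pos [0.6025 0.0247 0.0116] F [-5.7  1.4  8.1] q [ 19.8  42.7 -38.5 105.2  36.5  45.5  44.6] t 9.65
```

View pics/scene6.png

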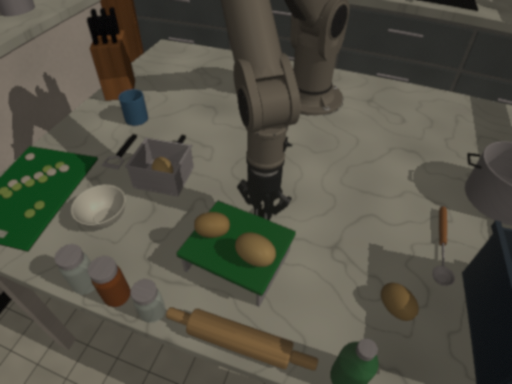

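View pics/top6.png

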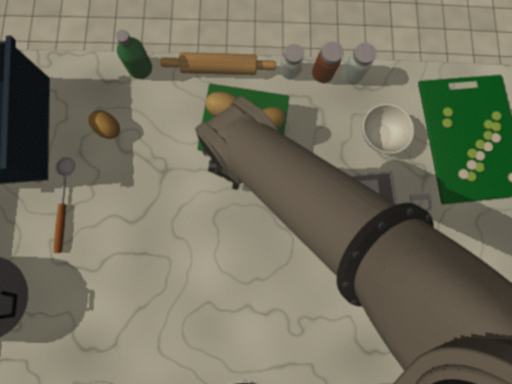

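View pics/wrist6.png

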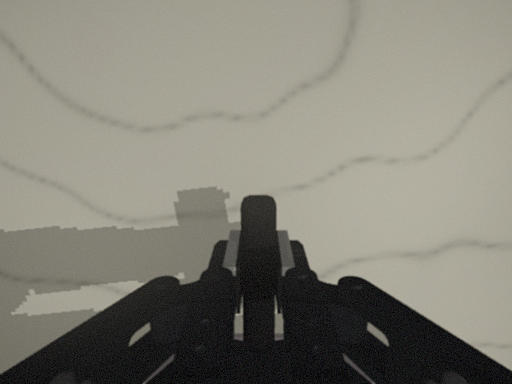

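The grip hasn't slipped: the handle tip is still at row 195 in the wrist view. The pan centre works out 1–3 mm from the board's middle. I'll release and go straight up.

>>> apply_moves(
  rows=[
    {"tx":-0.001,"ty":0,"tz":0,"yaw":0,"jaw":0},
    {"tx":-0.001,"ty":0,"tz":0,"yaw":0,"jaw":0.1},
    {"tx":-0.001,"ty":0,"tz":0,"yaw":0,"jaw":0.25},
    {"tx":-0.001,"ty":0,"tz":0,"yaw":0,"jaw":0.4},
    {"tx":-0.001,"ty":0,"tz":0,"yaw":0,"jaw":0.6},
    {"tx":-0.001,"ty":0,"tz":0,"yaw":0,"jaw":0.7},
    {"tx":-0.001,"ty":0,"tz":0,"yaw":0,"jaw":0.7},
    {"tx":-0.001,"ty":0,"tz":0,"yaw":0,"jaw":0.7},
  ],
)

```text
clock: 10.6
tcp_pos: [0.6063, 0.0272, 0.0124]
tcp_rot: [[-0.992, 0.126, -0.0], [0.126, 0.992, 0.0], [0.0, -0.0, -1.0]]
ft_force: [-0.1, 0.6, 0.1]
width: 0.0596
```

```bash
python3 plan.py .5 .03 .2 172.7
```

```text
shift [ 0.1058 -0.0106 -0.1875] yaw 0.06 cur yaw 172.76 pos [0.6063 0.0272 0.0124] F [-0.1  0.6  0.1] q [ 19.7  42.8 -38.6 104.9  36.5  45.4  44.6] t 10.6
```

>>> apply_moves(
  rows=[
    {"tx":0,"ty":0,"tz":-0.01,"yaw":0,"jaw":0.7},
    {"tx":0,"ty":0,"tz":-0.03,"yaw":0,"jaw":0.7},
    {"tx":0,"ty":0,"tz":-0.06,"yaw":0,"jaw":0.7},
    {"tx":0.01,"ty":0,"tz":-0.1,"yaw":0,"jaw":0.7},
    {"tx":0.03,"ty":0,"tz":-0.14,"yaw":0,"jaw":0.7},
    {"tx":0.05,"ty":0,"tz":-0.17,"yaw":0,"jaw":0.7},
    {"tx":0.08,"ty":0.01,"tz":-0.2,"yaw":0,"jaw":0.7},
    {"tx":0.1,"ty":0.03,"tz":-0.22,"yaw":0,"jaw":0.7},
    {"tx":0.1,"ty":0.06,"tz":-0.22,"yaw":0,"jaw":0.7},
    {"tx":0.1,"ty":0.1,"tz":-0.22,"yaw":0,"jaw":0.7},
  ],
)

```text
clock: 11.6
tcp_pos: [0.52, 0.1382, 0.2342]
tcp_rot: [[-0.992, 0.129, 0.003], [0.129, 0.992, -0.002], [-0.003, -0.002, -1.0]]
ft_force: [0.4, -0.4, 0.1]
width: 0.0599
```

>>> apply_moves(
  rows=[
    {"tx":0,"ty":0.04,"tz":0,"yaw":0,"jaw":0.7},
    {"tx":0,"ty":0.08,"tz":0,"yaw":0,"jaw":0.7},
    {"tx":0,"ty":0.12,"tz":0,"yaw":0,"jaw":0.7},
    {"tx":0,"ty":0.16,"tz":0,"yaw":0,"jaw":0.7},
    {"tx":0,"ty":0.2,"tz":0,"yaw":0,"jaw":0.7},
    {"tx":0,"ty":0.23,"tz":0,"yaw":0,"jaw":0.7},
    {"tx":0,"ty":0.23,"tz":0,"yaw":0,"jaw":0.7},
  ],
)

```text
clock: 12.3
tcp_pos: [0.5466, 0.3726, 0.2334]
tcp_rot: [[-0.993, 0.12, -0.001], [0.12, 0.993, 0.004], [0.001, 0.004, -1.0]]
ft_force: [-0.4, 0.9, -0.1]
width: 0.0598
```

```bash
python3 - <<'E'
from bench import capture,monitor
import cv2,pickle,numpy as np
from h import *
for n in ["scene","top"]:
    c=capture(n); pickle.dump(c,open(n+"7.pkl","wb")); cv2.imwrite(f"pics/{n}7.png",c["frame"][:,:,::-1])
b=cv2.resize(c["frame"][70:220,160:320],None,fx=4,fy=4,interpolation=cv2.INTER_CUBIC)[:600]; cv2.imwrite("pics/crop7.png",b[:,:,::-1])
v=c["frame"].max(2); m=np.zeros(v.shape,np.uint8); m[158:215,205:255]=v[158:215,205:255]<45
for k in sorted(cv2.findContours(m,cv2.RETR_EXTERNAL,cv2.CHAIN_APPROX_NONE)[0],key=cv2.contourArea)[-2:]:
    if len(k)<8: continue
    w=onplane(c,k[:,0],.033)[:,:2]; y=np.radians(-7.3); B=np.array([[np.cos(y),-np.sin(y)],[np.sin(y),np.cos(y)]])
    l=((w-[.7285,.0074])@B).astype(np.float32); print(cv2.minAreaRect(l), l.min(0),l.max(0))
a=pickle.load(open("top0.pkl","rb"))["frame"].astype(int); print("deep diff",abs(a-c["frame"])[165:270,325:405].mean(), "noise",abs(a-c["frame"])[280:330,230:300].mean())
print(monitor.get_state()["ft_force"])
E
```

```text
((-0.1167435348033905, -1.1391937732696533e-05), (0.07465341687202454, 0.009110831655561924), 0.19039946794509888) [-0.15407735 -0.00462065] [-0.07940308  0.00452775]
deep diff 14.663333333333334 noise 15.04752380952381
[ 0.44796207 -0.48280429  0.23223504]
```

View pics/crop7.png

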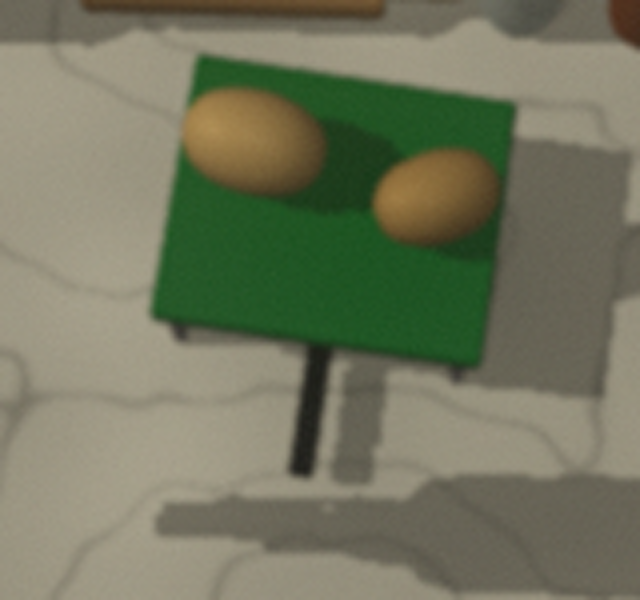

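View pics/scene7.png

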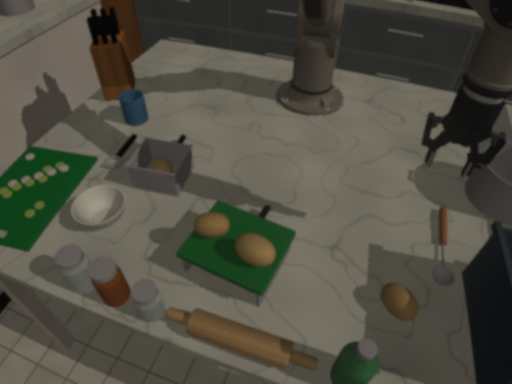

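The top crop shows only the handle outside, from (318,350) to (302,475). It is 0.2° off straight and within 1 mm of the middle sideways. The board and deep tray haven't moved, so I'm handing in.

```bash
python3 -c "
from bench import job,monitor
s=monitor.get_state();print(s['clock'],s['dq'].round(1));print(job.finish_job())"
```

```text
12.4 [ 2.1 -0.8  1.2  0.9  0.3  0.1 -0.1]
the job is handed in; nothing more can be done
None
```

I slid the shallow tray under the raised board by its handle, let go, backed the arm away and handed the job in at 12.4 s.

- **Tray position:** in the last top view only the handle shows at the front. It is about 0.2° off the board's axis and within 1 mm of the middle sideways. The handle tip puts the pan centre about 3 mm behind the board's middle, within the measuring error. The pan itself is hidden under the board, so this is worked out from the handle.
- **Forces:** after each slide move the wrist sensor read at most about 13 N, in line with sliding friction and a light downward press. It was about 0 after release.
- **Surroundings:** the top views from before and after show no change at the deep tray beyond image noise. The board and its potatoes look unmoved.
- **Small disagreements:** the gripper moved about 4 mm forward when the fingers opened, and the tray may have moved 1–3 mm with it. The board measured 196 × 168 mm against the stated 200 × 170. At hand-in the arm was still settling slightly, at about 2°/s in one joint, and touching nothing.

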